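# Gauge the thickness of the larger sherd

### The job

Pick up the bridge gauge by its square black grip and lower it gently over the larger of the two flat buff sherds, so that it stands upright with both legs flat on the counter, one on each side of the sherd, and its sprung foot rests on the middle of the sherd and shows its thickness. Let go and leave it standing there. Do not shift the large sherd or disturb the smaller one.

Things in the scene. Friction and masses are not known exactly. Their poses are not given: they have to be found in the camera images.
- gauge_grip (a point): Centre of the bridge gauge's black square grip (32 x 32 mm, 50 mm tall), 109 mm above the gauge's underside. z up, y from leg to leg. Loose, 0.4 to 0.7 kg, 134 mm tall. Grip stands on a metal bridge 50 mm (x) by 132 mm (y), top 84 mm, underside 70 mm up, on two plate legs 8 mm thick, 50 mm wide, 116 mm apart inside: the large sherd fits between at any angle.
- gauge_foot (a joint): Gauge's sprung foot, a steel disc 18 mm across straight below the grip's centre. Value in m: 0 = fully down (foot 4 mm above the gauge's underside), grows as the foot is pushed up, at most 0.045. With the gauge standing over a part of height h it reads h - 0.004. Soft spring (about 1 N at 0.014): the gauge's own weight seats it.
- sherd_large_mid (a point): Centre of the larger buff earthenware body sherd, 9 mm above the counter. Loose, flat, irregular seven-sided outline about 71 x 61 mm, 18 mm thick, lying on the counter; z up. Other things near by are at most 40 mm tall and at least 130 mm from it, centre to centre.
- sherd_small_mid (a point): Smaller buff sherd of the same ware, to be left alone, five-sided outline about 42 x 35 mm, 10 mm thick, lying on the counter: its centre, 5 mm above the counter. z up.
Things that resemble listed ones, but are neither listed nor needed, are in the scene too. Leave any yellow look-alike of the part that bears sherd_large_mid alone.

How it is judged:
By the outcome, as a careful person would: the job done as asked, in the order asked, and still so for the second after the job is handed in, with the robot touching nothing.
It also fails if it takes over 32 s, if anything falls off the work surface, if the arm or the gripper's body presses on something with over 40 N, if the wrist force passes 120 N, or if a joint passes its speed limit or range.

### The arm

A 6-joint arm with a two-finger parallel gripper is mounted at the origin on the work surface. World frame = base frame: x ahead of the robot, y to its left, z up, the work surface at z = 0. Lengths are in m, angles in degrees, forces in N, time in s.
With the tool pointing down it reaches from about 0.325 to 0.85 m from the base axis. Payload 15.5 kg.
Tool frame: the origin (TCP) lies at the very end of the fingers, on their centre line; the grasp point (between the pads) lies arm.grip_depth behind it (arm.grip_depth is the distance from the TCP to the grasp point, in m); z points along the fingers, y is the line along which they close (so a half turn about z gives the same grasp; the last joint's range is limited). The gripper opens to 91 mm and grips with 3 to 60 N. Pads are 32 mm wide; open, the fingers measure 118 mm over their backs; the gripper's body (76 mm by 178 mm) begins 60 mm behind the grasp point.
Start: joints at [-77.894, 28.281, 77.091, -0, 74.628, -5.472], TCP at [0.189, -0.596, 0.214] pointing down, gripper open.
Joint ranges: [-166.48, 166.48], [-47.26, 123.95], [12.59, 153.08], [-70.14, 250.14], [6.76, 159.57], [-176.63, 176.63]. Speed limits (degrees/s): [108.29, 108.29, 147.25, 172.46, 172.46, 172.46].

### API

Orientations are given as a 3x3 rotation matrix whose columns are the frame's x, y, z axes.
In Python, from rig import arm gives the robot as it stands. Calls block until the motion is done:
- arm.move_to(position, orientation): joint-space move of the TCP to a pose.
- arm.move_l(position, orientation=None, feed=0.15): straight line of the TCP; orientation=None keeps the orientation; feed is the mean speed in m/s.
- arm.move_joints(angles): joint-space move.
- arm.grip(opening): finger opening in m; the grip force is fixed at half the most; returns when the fingers have stopped.
- arm.sleep(seconds).
- arm.solve_ik(position, orientation): joint angles nearest the present ones, or None.
- arm.snapshot(name): name is "side" or "top" or "wrist"; returns the picture (420x560x3 uint8, red, green, blue); there is no depth.
- arm.get_calibration(name): a dict with "intrinsics" (3x3 intrinsics, pixels), "k1" (the pictures are not rectified: a ray, as slopes to the right and down, at radius r is drawn at 1 + k1 r^2 times it, then the intrinsics apply), "cam_to_world" (4x4, takes a point from camera to world coordinates). Camera axes: x right, y down, z forward; pixel columns grow to the right and rows downward; lengths in m; the calibration is good to about 2 mm. A picture is of the moment at which its call begins: read the wrist's pose just before it. get_calibration takes no time and is no camera call; for the wrist camera it gives the pose at the moment of the call.
A pose or a line that the arm cannot do raises arm.Unreachable and nothing moves.
- arm.sign_off(): hands the job in; it is judged then, once.
Readings, each from a call of its own:
- arm.current_t(): time.
- arm.current_joint_positions(): joint angles.
- arm.current_dq(): joint speeds.
- arm.current_tau(): joint torques, N m.
- arm.current_ee_pos(): TCP position.
- arm.current_tool_rot(): TCP orientation.
- arm.current_force(): force on the tool from outside, world axes, zero at the start.
- arm.current_torque(): the same for the moment, N m.
- arm.current_width(): finger opening in m.
- arm.current_grasp_force(): force on a finger pad.
Only numpy, scipy, OpenCV 4.12 (cv2) and the standard library are available. Lean on these libraries where they do the work, as an engineer would, in place of code of your own. Each camera call takes 0.05 s, during which the arm holds its last target. There are 200 camera calls.

## Working session

There is one attempt and no reset: what is moved stays moved. The work goes in short steps, each a Python script; the robot and the scene stay as the last script left them, time stands still between calls to the robot, and variables do not carry over. Pictures are saved under pics/ and viewed, at most 10 in all, crops included, and the job is handed in when it is done.

```bash
mkdir -p pics
cat > h.py <<'E'
import numpy as np, cv2
from rig import arm
def cal(n):
    c=arm.get_calibration(n); return np.array(c["intrinsics"]),c["k1"],np.array(c["cam_to_world"])
def dist(k1): return np.array([k1,0,0,0,0.])
def p2w(c,px,z):
    K,k1,T=c; o=cv2.undistortPoints(np.array(px,float).reshape(-1,1,2),K,dist(k1)).reshape(-1,2)
    d=np.c_[o,np.ones(len(o))]@T[:3,:3].T; s=(z-T[2,3])/d[:,2]; return T[:3,3]+d*s[:,None]
def w2p(c,P):
    K,k1,T=c; R=T[:3,:3].T; t=-R@T[:3,3]
    return cv2.projectPoints(np.array(P,float).reshape(-1,1,3),cv2.Rodrigues(R)[0],t,K,dist(k1))[0].reshape(-1,2)
def save(n,im): cv2.imwrite("pics/"+n,im[:,:,::-1])
E
python3 - <<'E'
from h import *
for n in("top","side","wrist"):
    im=arm.snapshot(n); save(n+"0.png",im); np.save(n+"0.npy",im)
    K,k,T=cal(n); print(n,K[0,0],k,T.round(3).tolist())
t=cv2.imread("pics/top0.png");s=cv2.imread("pics/side0.png")
print(arm.current_t(),arm.grip_depth)
E
```

```text
top 503.96359048521754 0.04844270504686614 [[-0.023, -0.997, 0.077, 0.389], [-1.0, 0.022, -0.013, -0.011], [0.012, -0.078, -0.997, 1.273], [0.0, 0.0, 0.0, 1.0]]
side 462.5666972148968 -0.07858006517832625 [[-0.928, -0.241, 0.285, 0.207], [-0.373, 0.561, -0.739, 0.735], [0.019, -0.792, -0.61, 0.709], [0.0, 0.0, 0.0, 1.0]]
wrist 294.8172253113335 -0.009299257428408144 [[0.301, -0.914, -0.271, 0.266], [-0.954, -0.289, -0.084, -0.571], [-0.001, 0.284, -0.959, 0.385], [0.0, 0.0, 0.0, 1.0]]
0.15 0.0188
```

View pics/top0.png

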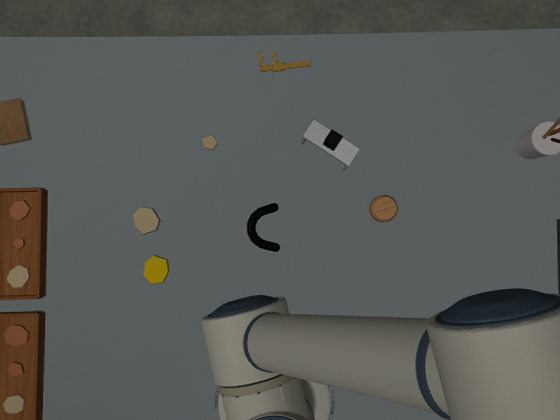

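View pics/side0.png

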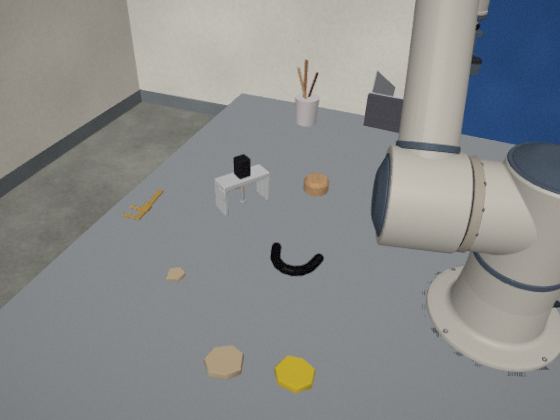

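The top view shows the gauge at (333,140) with its black grip and the buff large sherd at (146,220). Things I could mistake for them:
- **Large sherd:** the yellow look-alike at (156,269), the small sherd at (210,142), and the discs in the trays at (18,277) and (14,405).
- **Gauge:** the black horseshoe at (265,228).

I choose the gauge at (333,140) and the buff seven-sided piece at (146,220), and I'll measure both.

Run:
```python
from h import *
def blob(im,seed,win,mask):
    n,l,st,c=cv2.connectedComponentsWithStats(mask.astype(np.uint8))
    x,y=seed; k=l[y,x]; 
    cs,_=cv2.findContours((l==k).astype(np.uint8),0,2); return max(cs,key=cv2.contourArea).reshape(-1,2)
for n,seeds in (("top",dict(L=(146,220),S=(210,142))),("side",dict(L=(224,361),S=(175,273)))):
    im=np.load(n+"0.npy").astype(int); c=cal(n)
    m=(im[:,:,0]-im[:,:,2]>25)
    for k,s in seeds.items():
        h=.018 if k=="L" else .010
        P=p2w(c,blob(im,s,0,m),h)[:,:2].astype(np.float32)
        M=cv2.moments(P.reshape(-1,1,2)); r=cv2.minAreaRect(P*1000)
        print(n,k,"centroid",M['m10']/M['m00'],M['m01']/M['m00'],"rect mm",r)
im=np.load("top0.npy").astype(int);c=cal("top")
g=im.sum(2)
w=(g>420); 
b=(g<120)
ys,xs=np.mgrid[:420,:560]; roi=(abs(xs-333)<40)&(abs(ys-142)<40)
bc=blob(im,(333,140),0,b&roi); 
P=p2w(c,bc,.134)[:,:2].astype(np.float32);r=cv2.minAreaRect(P*1000);print("grip",r)
pts=np.argwhere(w&roi)[:,::-1]
P=p2w(c,pts,.084)[:,:2].astype(np.float32);r=cv2.minAreaRect(P*1000);print("bridge",r,cv2.boxPoints(r).tolist(),len(pts))
t=cv2.imread("pics/top0.png"); s=cv2.imread("pics/side0.png")
a=cv2.resize(t[95:185,275:395],(400,300),interpolation=2); b=cv2.resize(t[190:280,100:220],(400,300),interpolation=2)
d=cv2.resize(s[140:230,190:310],(400,300),interpolation=2); e=cv2.resize(s[320:410,190:310],(400,300),interpolation=2)
cv2.imwrite("pics/crop1.png",np.vstack([np.hstack([a,b]),np.hstack([d,e])]))
```

```text
top L centroid 0.4517599411109226 0.3107015784117809 rect mm ((453.3708190917969, 309.8751220703125), (65.1910629272461, 58.51112365722656), 13.84135913848877)
top S centroid 0.6449090095467749 0.15217407598642158 rect mm ((643.3363647460938, 151.15084838867188), (34.76201629638672, 31.850257873535156), 17.66394805908203)
side L centroid 0.4459775277053742 0.3171981015451119 rect mm ((447.08026123046875, 318.75030517578125), (66.44428253173828, 67.69054412841797), 24.430471420288086)
side S centroid 0.6398884345955197 0.1577457619648966 rect mm ((638.9600830078125, 155.89407348632812), (36.10584259033203, 41.602291107177734), 15.564981460571289)
grip ((619.599609375, -145.09385681152344), (29.646015167236328, 39.74843978881836), 56.20189666748047)
bridge ((607.0655517578125, -176.039306640625), (62.88916778564453, 43.81734085083008), 50.99296569824219) [[570.249267578125, -186.6842498779297], [604.29833984375, -214.26356506347656], [643.8818359375, -165.3943634033203], [609.832763671875, -137.81504821777344]] 8
```

View pics/crop1.png

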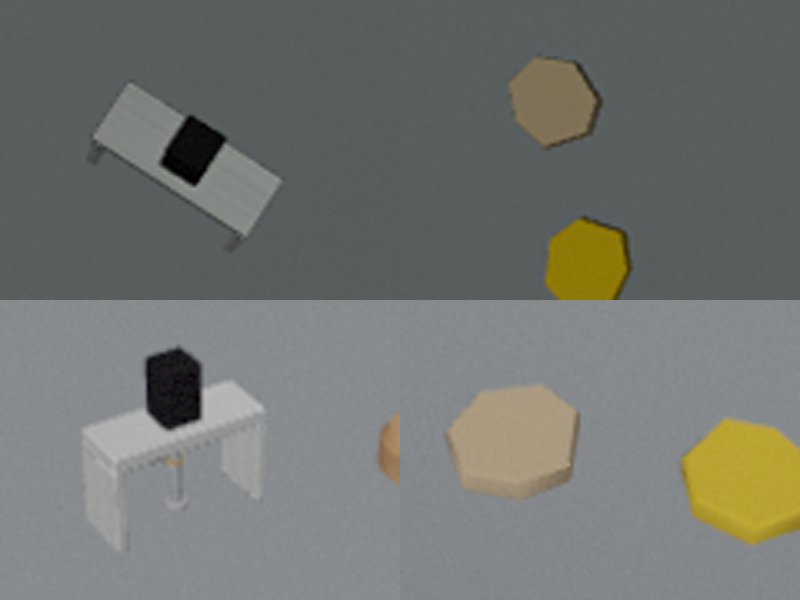

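The crop confirms both: the white bridge gauge stands upright with its black grip, and the buff seven-sided sherd lies beside the separate yellow one. The bridge corners in the top crop are about (130,83), (93,138), (245,235) and (283,180). Next I'll hover above the grip and look with the wrist camera.

```bash
cat >> h.py <<'E'
def down(yaw):  # tool y axis at angle yaw (deg) in world
    a=np.radians(yaw); y=np.array([np.cos(a),np.sin(a),0]); z=np.array([0,0,-1.]); return np.c_[np.cross(y,z),y,z]
E
python3 - <<'E'
from h import *
c=cal("top")
px=np.array([(130,83),(93,138),(245,235),(283,180)])*.3*1.0+[275,95]
P=p2w(c,px,.084); print(P.round(4).tolist()); m=P.mean(0)
print("lens",[np.linalg.norm(P[i]-P[(i+1)%4]).round(4) for i in range(4)])
v=(P[2]+P[3]-P[0]-P[1]); ang=np.degrees(np.arctan2(v[1],v[0])); print(m,ang)
best=None
for k in (0,90,180,270):
    q=arm.solve_ik([m[0],m[1],.24],down(ang+k)); q2=arm.solve_ik([.449,.313,.15],down(ang+k))
    print(k,None if q is None else np.round(q,0),None if q2 is None else np.round(q2,0))
q0=arm.current_joint_positions()
yaws=[ang+k for k in (0,90,180,270)]
qs=[(max(abs(np.array(q)-q0)),y) for y in yaws if (q:=arm.solve_ik([m[0],m[1],.24],down(y))) is not None]
y=min(qs)[1]; print("yaw",y)
arm.move_to([m[0],m[1],.24],down(y))
im=arm.snapshot("wrist"); save("wrist1.png",im); np.save("wrist1.npy",im)
print(arm.current_t()); print(w2p(cal("wrist"),[[m[0],m[1],.134],[m[0],m[1],.084]]))
E
```

```text
[[0.6784, -0.1086, 0.084], [0.6391, -0.081, 0.084], [0.5666, -0.1878, 0.084], [0.6057, -0.2162, 0.084]]
lens [np.float64(0.0481), np.float64(0.129), np.float64(0.0483), np.float64(0.1299)]
[ 0.6224551  -0.14841195  0.084     ] -124.11948638468179
0 [-19.  28.  73.  -0.  79. 105.] [ 29.  26.  93.  -0.  61. 153.]
90 [-19.  28.  73.  -0.  79.  15.] [29. 26. 93. -0. 61. 63.]
180 [-19.  28.  73.  -0.  79. -75.] [ 29.  26.  93.  -0.  61. -27.]
270 [ -19.   28.   73.   -0.   79. -165.] [  29.   26.   93.   -0.   61. -117.]
yaw -34.11948638468179
2.425
[[282.71437319 209.07149373]
 [282.73475007 196.9807426 ]]
```

View pics/wrist1.png

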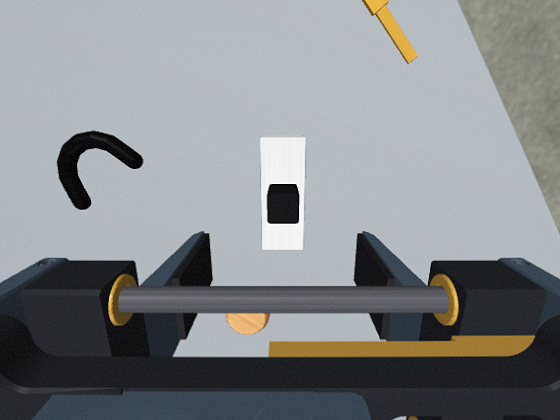

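The wrist view shows the bridge with corners near (261,138), (305,138), (304,249) and (262,249), well aligned with the fingers. I'll refine the position, pick the gauge up, and look at the sherd from close by.

Run:
```python
from h import *
c=cal("wrist"); P=p2w(c,[(260.5,137.5),(305.5,137.5),(304.5,249.5),(261.5,249.5)],.084)
m=P.mean(0); v=(P[0]+P[1]-P[2]-P[3]); ang=np.degrees(np.arctan2(v[1],v[0])); print(m,ang,[np.linalg.norm(P[i]-P[(i+1)%4]).round(4) for i in range(4)])
G=p2w(c,[(267.5,184.5),(298.5,184.5)],.134); print("grip far top edge mid",G.mean(0), "expect", m+[*(v/np.linalg.norm(v)*.016)[:2],0.05])
m=(m+[.62246,-.14841,.084])/2
yaw=ang-90 if abs((ang-90)+34)<20 else ang+90
print(yaw,m)
assert np.linalg.norm(m[:2]-[.6225,-.1484])<.006
R=down(yaw)
arm.move_l([m[0],m[1],.09],R,feed=.12)
print(arm.current_force(),arm.current_t())
w=arm.grip(0.02); print("w",arm.current_width(),arm.current_grasp_force())
arm.move_l([m[0],m[1],.2],feed=.12)
print(arm.current_width(),arm.current_force(),arm.current_ee_pos(),arm.current_t())
im=arm.snapshot("wrist"); save("wrist2.png",im); np.save("wrist2.npy",im)
np.save("pick.npy",[m[0],m[1],ang,yaw])
```

```text
[ 0.62297127 -0.14819183  0.084     ] 55.77431972574363 [np.float64(0.0486), np.float64(0.1312), np.float64(0.0519), np.float64(0.1312)]
grip far top edge mid [ 0.63645164 -0.12833424  0.134     ] expect [ 0.63197054 -0.13496257  0.134     ]
-34.22568027425637 [ 0.62271564 -0.14830091  0.084     ]
[-0.02748565  0.18652519 -0.40778425] 3.825
w 0.03179451338287076 29.999982118606567
0.03214246824493724 [ 0.11259479  0.01267065 -5.00911849] [ 0.62222486 -0.14813158  0.19911199] 5.825
```

View pics/wrist2.png

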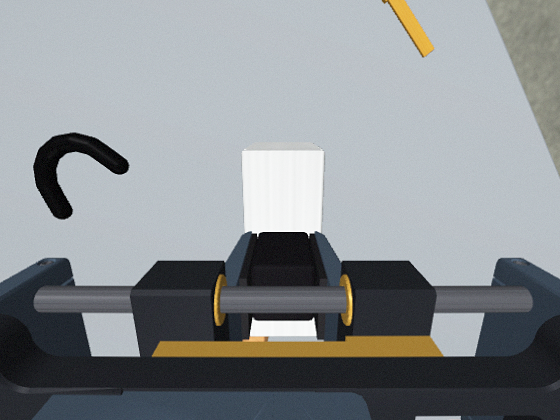

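The gauge is held: width is 32 mm, and its weight reads about 5 N. Next I'll hover just short of the sherd and measure it with the wrist camera.

Run:
```python
from h import *
R=down(10.); u=np.array([np.cos(np.radians(100)),np.sin(np.radians(100))])
p=np.array([.4518,.3107])-.12*u
arm.move_to([*p,.2],R)
c=cal("wrist"); im=arm.snapshot("wrist"); save("wrist3.png",im); print(arm.current_t(),arm.current_width())
print(w2p(c,[[.4518,.3107,.018]]))
np.save("wrist3.npy",im); i=im.astype(int)
m=((i[:,:,0]-i[:,:,2])>25).astype(np.uint8)
n,l,st,ce=cv2.connectedComponentsWithStats(m)
for k in range(1,n):
    if st[k,4]>150:
        cs=max(cv2.findContours((l==k).astype(np.uint8),0,2)[0],key=cv2.contourArea).reshape(-1,2)
        P=p2w(c,cs,.018)[:,:2].astype(np.float32); M=cv2.moments(P.reshape(-1,1,2)); print(ce[k],st[k],M['m10']/M['m00'],M['m01']/M['m00'],cv2.minAreaRect(P*1000)[1:])
```

```text
7.3167 0.03180615728527609
[[281.77359498  86.89643343]]
[169.82910321  89.43248731] [ 138   58   66   61 2955] 0.3290540706850874 0.2860658687912728 ((59.56974792480469, 73.10823059082031), 82.34709167480469)
[280.01218201  85.82407739] [ 250   58   62   60 2791] 0.44973107495449277 0.3106937256636801 ((66.54439544677734, 61.54965591430664), 16.962100982666016)
[403.43831169 240.58441558] [387 228  30  28 616] 0.6381104129070352 0.15592923676825785 ((37.39215087890625, 36.962371826171875), 17.243244171142578)
[218.6575 300.01  ] [214 274  13  52 400] 0.4127023944697666 0.02601536823306469 ((15.973298072814941, 81.44560241699219), 4.9973297119140625)
[347.00724638 299.7826087 ] [339 274  14  52 414] 0.587088928844543 0.056771929317575236 ((16.82150650024414, 81.50830078125), 16.285694122314453)
[304.691719   347.80769231] [ 152  335  292   23 5096] 0.5453147337974268 -0.030421161716692287 ((428.6548767089844, 37.95848083496094), 10.392333030700684)
```

View pics/wrist3.png

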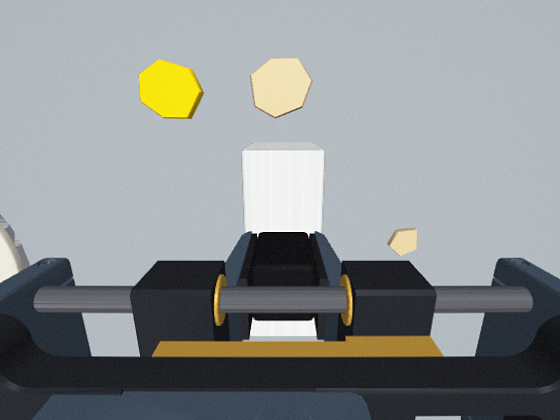

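The wrist view shows the sherd at (280,86), the yellow one at (170,89) and the small one at (403,240). It puts the sherd at (0.450, 0.311), which agrees with the top view. Next I'll lower the gauge gently with force feedback.

Run:
```python
from h import *
S=np.array([.4505,.3108]); R=down(10.)
arm.move_l([*S,.2],R,feed=.15)
arm.move_l([*S,.12],feed=.12); arm.sleep(.2)
e=arm.current_ee_pos(); d=S-e[:2]; print(e); T=S+d
arm.move_l([*T,.098],feed=.06); arm.sleep(.2)
f0=arm.current_force()[2]; print("f0",f0)
z=.098
while z>.085:
    z-=.001; arm.move_l([*T,z],feed=.02); f=arm.current_force()
    e=arm.current_ee_pos(); print(round(z,4),e.round(4) if hasattr(e,'round') else e,np.round(f,2))
    if f[2]-f0>4: break
im=arm.snapshot("side"); save("side4.png",cv2.resize(im[260:410,140:340],(800,600),interpolation=2)); print(arm.current_t(),arm.current_torque())
```

```text
[0.45089232 0.31099976 0.12071079]
f0 -5.099174870361274
0.097 [0.4503 0.3107 0.0971] [-0.58  0.42 -4.82]
0.096 [0.4503 0.3106 0.096 ] [ 0.28 -0.72 -4.42]
0.095 [0.4502 0.3106 0.095 ] [ 1.13  0.59 -4.41]
0.094 [0.4501 0.3106 0.094 ] [ 1.01  1.08 -4.09]
0.093 [0.4501 0.3106 0.0929] [-0.09 -0.26 -4.24]
0.092 [0.4501 0.3106 0.0919] [ 0.73  0.26 -3.7 ]
0.091 [0.4501 0.3106 0.0909] [ 0.26 -0.07 -4.41]
0.09 [0.4501 0.3106 0.09  ] [-0.13  0.14 -4.09]
0.089 [0.4502 0.3106 0.0899] [-3.93 -1.76 16.46]
12.3 [-0.63796292  0.99185748 -0.02381516]
```

View pics/side4.png

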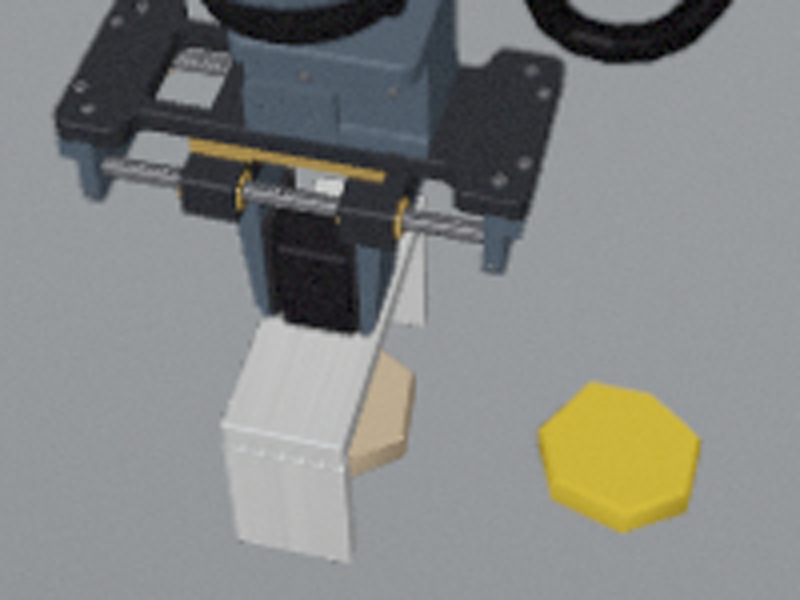

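The side view shows the gauge straddling the buff sherd, with the legs on the counter at the expected height of TCP z = 0.090. I'll ease off, release, retreat and check.

Run:
```python
from h import *
e=arm.current_ee_pos()
arm.move_l([.4501,.3106,.0899],feed=.02); arm.sleep(.2); print(arm.current_force())
arm.grip(.06); arm.sleep(.1)
arm.move_l([.4501,.3106,.22],feed=.12)
arm.move_to([.52,.0,.3],down(10.-30))
print(arm.current_t(),arm.current_width())
a=arm.snapshot("side"); b=arm.snapshot("top")
save("end.png",np.hstack([cv2.resize(a[250:400,140:290],(400,400),interpolation=2),cv2.resize(b[150:290,80:220],(400,400),interpolation=2)]))
np.save("end_top.npy",b)
```

```text
[-1.49953091 -0.57237906  1.99914501]
15.9333 0.059526413313469785
```

View pics/end.png

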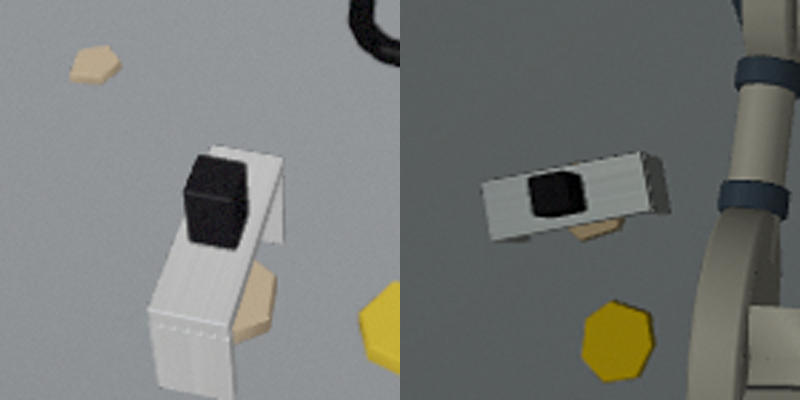

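The gauge stands upright over the sherd. I'll check its centre numerically from the bridge corners in the top crop, at (83,184), (240,152), (257,210) and (93,241), and check that the sherd's visible edge hasn't moved.

Run:
```python
from h import *
c=cal("top")
P=p2w(c,np.array([(83,184),(240,152),(257,210),(93,241)])*.35+[80,150],.084); print(P.mean(0),[np.linalg.norm(P[i]-P[(i+1)%4]).round(4) for i in range(4)])
m=lambda i:((i[:,:,0].astype(int)-i[:,:,2])>25)
a=m(np.load("top0.npy"))[200:240,120:180]; b=m(np.load("end_top.npy"))[200:240,120:180]
print("new buff pixels",(b&~a).sum(),"kept",(a&b).sum(), "small diff",(m(np.load("top0.npy"))[130:155,195:225]^m(np.load("end_top.npy"))[130:155,195:225]).sum())
ys,xs=np.nonzero(a); print(ys.max()); ys,xs=np.nonzero(b); print(ys.max())
```

```text
[0.45085919 0.30843081 0.084     ] [np.float64(0.1296), np.float64(0.05), np.float64(0.1347), np.float64(0.0475)]
new buff pixels 1 kept 68 small diff 146
33
33
```

```bash
python3 -c "
from h import *
print(arm.current_t()); print(arm.sign_off())"
```

```text
16.0333
the job is handed in; nothing more can be done
None
```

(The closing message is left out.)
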